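# Turn the stamped biscuit over in the flipper

### The arm

A 7-joint arm with a two-finger parallel gripper is mounted at the origin on the work surface. World frame = base frame: x ahead of the robot, y to its left, z up, the work surface at z = 0. Lengths are in m, angles in degrees, forces in N, time in s.
With the tool pointing down it reaches from about 0.425 to 1.025 m from the base axis. Payload 9.4 kg.
Tool frame: the origin (TCP) lies at the very end of the fingers, on their centre line; the grasp point (between the pads) lies 19 mm behind it; z points along the fingers, y is the line along which they close (so a half turn about z gives the same grasp; the last joint's range is limited). The gripper opens to 93 mm and grips with 3 to 60 N. Pads are 15 mm wide; open, the fingers measure 128 mm over their backs; the gripper's body (75 mm by 188 mm) begins 65 mm behind the grasp point.
Start: joints at [-4.395, 34.337, -0.143, 91.639, 0.103, 54.024, -4.572], TCP at [0.725, -0, 0.219] pointing down, gripper open.
Joint ranges: [-147.43, 147.43], [-19.82, 112.94], [-74.19, 73.91], [6.32, 146.72], [-59.91, 239.91], [6.04, 106.73], [-150.56, 150.56]. Speed limits (degrees/s): [127.2, 127.2, 172.46, 172.46, 180, 180, 180].

### API

Orientations are given as [roll, pitch, yaw] about the fixed x, y, z axes, in that order (R = Rz(yaw) Ry(pitch) Rx(roll)).
In Python, from bench import r gives the robot as it stands.
- The arm moves only by the tool play_rows, never from a script. Its argument "motion" is one flat list of numbers, 4 for each row, row after row: the shift along the tool's x, y, z in m, then the turn about the tool's z in rad. In form: [tx, ty, tz, yaw, tx, ty, tz, yaw, ...]. A call has 1 to 20 rows; each row shifts and turns the commanded pose from where the row before left it, along the tool's axes as they then stand; what a row does not reach is not made up. A row lasts 1/8 s, in which the tool goes at most 62.5 mm and 10.7 degrees, less where a joint would pass 70% of its speed; a pose out of reach is approached as far as the arm can. A call is refused whole if a number of a shift passes 0.0625 or a number of a turn 0.188, either way. A call with a gripper value outside its range is refused whole. "grip" is the finger opening in m, from 0 to 0.093, set as the call begins (left out, the last holds). The fingers move at their own pace and stop on an object; "grip_force" is the grip in N (left out, the last holds). Time passes only in rows, so rows that do not move let the fingers close. It gives the time, the measured TCP pose, the force, the opening and the grip force at its end, in the units of the state.
- r.get_obs(): the state, without advancing time (a new reading comes with each control period).
- r.capture(name): name is "scene" or "side" or "wrist"; returns the picture (400x640x3 uint8, red, green, blue); there is no depth.
- r.get_calibration(name): a dict with "fx", "fy", "cx", "cy" (pixels), "extrinsics" (4x4, takes a point from camera to world coordinates). Camera axes: x right, y down, z forward; pixel columns grow to the right and rows downward; lengths in m; the calibration is good to about 2 mm. A picture is of the moment at which its call begins: read the wrist's pose just before it. get_calibration takes no time and is no camera call; for the wrist camera it gives the pose at the moment of the call.
- r.hand_in(): hands the job in; it is judged then, once.
The state is a dict: "time_s": time; "qpos": joint angles; "qvel": joint speeds; "joint_efforts": joint torques, N m; "tool_pos": TCP position; "tool_rot": TCP orientation; "ft_force": force on the tool from outside, world axes, zero at the start; "torque": the same for the moment, N m; "gripper_width": finger opening in m; "gripper_force": force on a finger pad.
Only numpy, scipy, OpenCV 4.12 (cv2) and the standard library are available. Lean on these libraries where they do the work, as an engineer would, in place of code of your own. Each camera call takes 0.05 s, during which the arm holds its last target. There are 200 camera calls.

### The job

Take the large round biscuit with the scalloped edge and the stamped flower from the baking tray and lay it flat, flower up, in the pocket of the hinged flipper plate. Then lift the plate by its bar handle and swing it all the way over, guiding it down gently rather than letting it fall, so that the biscuit drops flower-down into the white nest on the other side. Leave the plate lying fully over on the nest, with the plain back of the biscuit showing through its window for the date stamp, and let go.

Things in the scene. Friction and masses are not known exactly. Their poses are not given: they have to be found in the camera images.
- biscuit: Large round golden biscuit, rigid, 58 mm across, 20 mm thick, 50 g, finely scalloped edge, dark stamped six-petal flower on top. Origin: centre of its plain underside; z points out of the flower face. It lies on a 200 mm square aluminium tray (sheet 4 mm, rim 10 mm high), underside 4 mm above the table; a square, a small round and a finger-shaped biscuit lie about 90 mm away.
- flipper (a joint): Hinge of the dark metal plate, rad: 0 open, pocket up (start), 1.57 upright, 3.14 fully over the nest; stops at both ends. Free-running: the 250 g plate falls if let go. Axis level, 58 mm above the table. Handle: round bar 10 mm thick, 90 mm long, parallel to the axis and 138 mm from it, 35 mm clear of the plate; pinched from above it turns between the fingers through the whole swing.
- pocket (a point): Centre of the pocket floor in the plate, turns with it; floor at 41 mm height when open. Pocket 72 x 72 mm, 16 mm deep, with a 30 mm window in the floor. At joint 0: x along the hinge, +y to the hinge, z up; hinge axis at y +57, z +17 mm; handle bar's middle at y -81, z +17 mm. The walls at its x ends have 46 mm gaps for fingers: gripped across x, the biscuit can be lowered right in.
- nest (a point): Centre of the floor of the nest: square recess 80 x 80 mm, 12 mm deep, in the white block on the other side of the hinge; floor at 45 mm height. x along the hinge, z up; hinge axis at y -57, z +13 mm. At joint 3.14 the handle bar's middle is at y +81, z +13 mm. The biscuit tips out of the pocket into the nest once the plate is past upright.
Mind the look-alikes: they are no part of the job. Leave any green or turquoise look-alike of the biscuit alone.

How it is judged (in metres and radians):
On the way, in this order (a step that is already met when the one before it is completed fails the run):
1. the biscuit lies flat, flower up, in the pocket of the open plate, released (x of biscuit in the frame of pocket between -0.015 and 0.015 m and y of biscuit in the frame of pocket between -0.015 and 0.015 m and z of biscuit in the frame of pocket between -0.004 and 0.005 m and angle between biscuit's own z axis and vertical below 0.17 rad and value of joint flipper below 0.2 rad and contact force between the fingers and biscuit below 0.1 N), for 0.2 s.
2. the plate is swung up to about upright with the biscuit still in the pocket (value of joint flipper between 1.2 and 1.9 rad and distance between biscuit and pocket below 0.03 m).
At the end, for the whole second after the job is handed in: The biscuit lies at rest, flower down, flat within 10 degrees on the floor of the nest and within 16 mm of its centre along each side; the flipper plate lies over the nest, within 0.14 rad (8 degrees) of fully over, at rest and released (value of joint flipper above 3 rad and x of biscuit in the frame of nest between -0.016 and 0.016 m and y of biscuit in the frame of nest between -0.016 and 0.016 m and z of biscuit in the frame of nest between 0.014 and 0.025 m and angle between biscuit's own z axis and vertical above 2.97 rad and linear speed of biscuit below 0.02 m/s and velocity of joint flipper below 0.1 rad/s); the robot touches nothing.
It fails at once if the plate is let fall or thrown (faster than 5 rad/s) (velocity of joint flipper above 5 rad/s or velocity of joint flipper below -5 rad/s).
It also fails if it takes over 59 s, if anything falls off the work surface, if the arm or the gripper's body presses on something with over 40 N, if the wrist force passes 120 N, or if a joint passes its speed limit or range.

## Working session

There is one attempt and no reset: what is moved stays moved. The work goes in short steps, Python scripts to look and compute and a tool call to move; the robot and the scene stay as the last step left them, time stands still between calls to the robot, and variables do not carry over. Pictures are saved under pics/ and viewed, at most 10 in all, crops included, and the job is handed in when it is done.

Besides the shell and the picture viewer there is one more tool, called after "Request:" as name(argument=value, ...), one argument or row to a line, values as JSON. play_rows: Moves the arm, as the interface text tells. Its arguments: {"type":"object","properties":{"motion":{"type":"array"},"grip":{"type":"number"},"grip_force":{"type":"number"}},"required":["motion"]}

```bash
ls; mkdir -p pics
python3 - <<'E'
from bench import r
import cv2,numpy as np
for n in ["scene","side"]:
    im=r.capture(n); cv2.imwrite(f"pics/{n}0.png",im[:,:,::-1])
    c=r.get_calibration(n); print(n,c["fx"],c["cx"],c["cy"]);print(np.round(c["extrinsics"],3))
o=r.get_obs();print(o["time_s"],o["tool_pos"],o["tool_rot"],o["gripper_width"])
E
```

```text
pics
scene 442.8912686219136 319.27487996655424 195.20209524167151
[[ 0.505  0.501 -0.702  1.123]
 [ 0.863 -0.281  0.42  -0.545]
 [ 0.013 -0.818 -0.574  0.595]
 [ 0.     0.     0.     1.   ]]
side 381.0662326342336 322.1659685551168 200.7371392738565
[[ 0.842 -0.339  0.421  0.032]
 [-0.54  -0.533  0.651 -0.777]
 [ 0.004 -0.775 -0.632  0.712]
 [ 0.     0.     0.     1.   ]]
0.1 [ 7.24585551e-01 -4.83565445e-05  2.17872678e-01] [-1.79923749e+02  8.78409913e-03  9.00020005e+01] 0.09308011168132252
```

View pics/scene0.png

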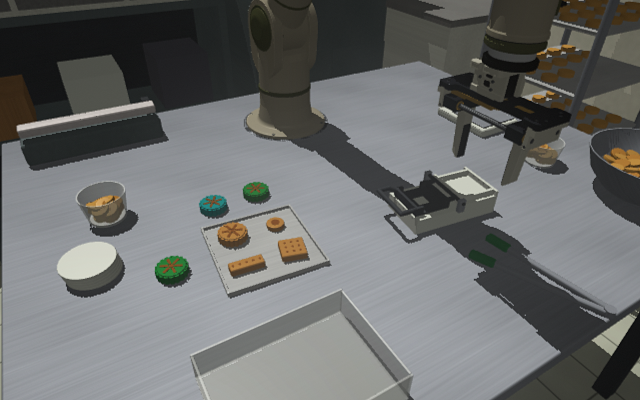

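View pics/side0.png

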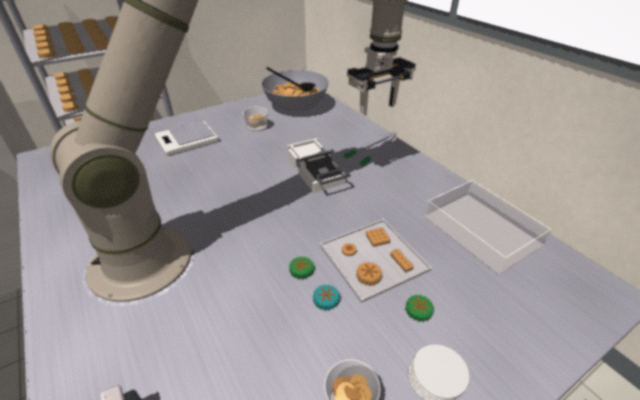

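Candidates in the scene view: golden flower biscuit (233,232), turquoise (213,205), green (257,190), green (172,268), small round (275,224), square (292,248), finger (247,265). I choose (233,232). The flipper is near (430,200), with the nest beyond it. Next is a close crop.

```bash
cat > h.py <<'E'
from bench import r
import cv2,numpy as np
def ray(n,u,v,z,c=None):
    c=c or r.get_calibration(n);E=np.array(c["extrinsics"])
    d=E[:3,:3]@[(u-c["cx"])/c["fx"],(v-c["cy"])/c["fy"],1];p=E[:3,3]
    return p+d*(z-p[2])/d[2]
def proj(n,P,c=None):
    c=c or r.get_calibration(n);E=np.linalg.inv(np.array(c["extrinsics"]))
    q=E[:3,:3]@np.array(P)+E[:3,3]
    return np.array([c["fx"]*q[0]/q[2]+c["cx"],c["fy"]*q[1]/q[2]+c["cy"]])
E
python3 - <<'E'
from h import *
a=cv2.imread("pics/scene0.png");b=cv2.imread("pics/side0.png")
f=lambda i,x,y,w,h:cv2.resize(i[y:y+h,x:x+w],(400,300),interpolation=cv2.INTER_CUBIC)
cv2.imwrite("pics/crops.png",np.vstack([np.hstack([f(a,375,150,132,99),f(b,272,125,88,66)]),np.hstack([f(a,190,200,132,99),f(b,322,210,116,87)])]))
print(ray("scene",233,229,.024),ray("side",369,270,.024))
E
```

```text
[ 0.44192291 -0.33875301  0.024     ] [ 0.44362516 -0.3434602   0.024     ]
```

View pics/crops.png

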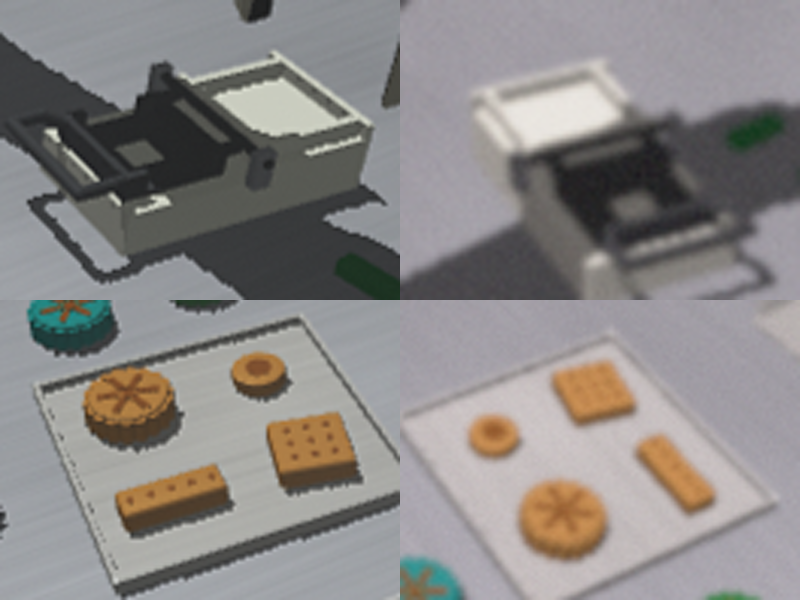

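The crops confirm the pick: golden scalloped biscuit with a flower at (232,232), with the turquoise one outside the tray at upper left. The flipper has its handle toward the left (380..406, 190..213), the hinge at (428,175)–(461,204), and the nest to the right.

Run:
```python
from h import *
p=lambda t,n,u,v,z:print(t,np.round(ray(n,u,v,z),4))
p("bisc","scene",232.2,231.5,.024);p("bisc","side",369.3,271,.024)
for u,v in[(232.2,231.5)]:pass
p("nestR","scene",497.8,191.3,.057);p("nestB","scene",464.8,168.8,.057)
p("hin1","scene",461.5,204,.06);p("hin2","scene",428,175.5,.06)
p("bar1","scene",380.5,190,.06);p("bar2","scene",406,213,.06)
p("s hin1","side",332.5,152.5,.06);p("s hin2","side",298.4,161.3,.06)
p("s nestfar","side",316,139.3,.057);p("s nestnear","side",288.5,145.9,.057)
p("floor scene","scene",375+140*.33,150+153*.33,.041)
p("floor side","side",272+230*.22,125+205*.22,.041)
p("nestfloor scene","scene",375+270*.33,150+108*.33,.045)
```

```text
bisc [ 0.4485 -0.343   0.024 ]
bisc [ 0.4423 -0.3462  0.024 ]
nestR [0.6411 0.1929 0.057 ]
nestB [0.5385 0.1987 0.057 ]
hin1 [0.6392 0.0862 0.06  ]
hin2 [0.522 0.1   0.06 ]
bar1 [ 0.5162 -0.029   0.06  ]
bar2 [ 0.6068 -0.0336  0.06  ]
s hin1 [0.6256 0.0815 0.06  ]
s hin2 [0.5079 0.0956 0.06  ]
s nestfar [0.6278 0.1849 0.057 ]
s nestnear [0.5284 0.197  0.057 ]
floor scene [0.5698 0.0419 0.041 ]
floor side [0.5602 0.0384 0.041 ]
nestfloor scene [0.5773 0.1605 0.045 ]
```

Request:
play_rows(
  motion=[-0.034,-0.028,0.004,0,-0.034,-0.028,0.004,0,-0.034,-0.028,0.004,0,-0.034,-0.028,0.004,0,-0.034,-0.028,0.004,0,-0.034,-0.028,0.004,0,-0.034,-0.028,0.004,0,-0.034,-0.028,0.004,0,-0.034,-0.028,0.004,0,-0.034,-0.028,0.004,0,0,0,0,0,0,0,0,0],
  grip=0.08,
)

```text
time_s: 1.6
tool_pos: [0.4453, -0.3396, 0.1785]
tool_rot: [180.0, -0.0, 90.0]
ft_force: [-0.0, 1.7, 0.3]
gripper_width: 0.0801
gripper_force: 0.0
```

Run:
```python
from h import *
o=r.get_obs();c=r.get_calibration("wrist");print(o["time_s"],o["tool_pos"],o["tool_rot"],o["ft_force"])
im=r.capture("wrist");cv2.imwrite("pics/w1.png",im[:,:,::-1])
np.save("w1.npy",c,allow_pickle=True)
print(np.round(c["extrinsics"],3),c["fx"]);print(proj("wrist",[.445,-.345,.024],c))
for u,v in[(202.5,229),(289,206),(228,295.7),(327,262)]:print(ray("scene",u,v,.01))
```

```text
1.6 [ 0.44534806 -0.33958528  0.17853363] [ 1.79991377e+02 -2.66957968e-02  8.99968933e+01] [-0.02148653  1.7472008   0.26775141]
[[ 1.     0.001 -0.     0.444]
 [ 0.001 -0.968 -0.251 -0.271]
 [-0.001  0.251 -0.968  0.344]
 [ 0.     0.     0.     1.   ]] 356.14651623526
[327.40426144 191.37913279]
[ 0.39443134 -0.38826542  0.01      ]
[ 0.41066654 -0.19650291  0.01      ]
[ 0.59156379 -0.40776866  0.01      ]
[ 0.60462854 -0.21533767  0.01      ]
```

View pics/w1.png

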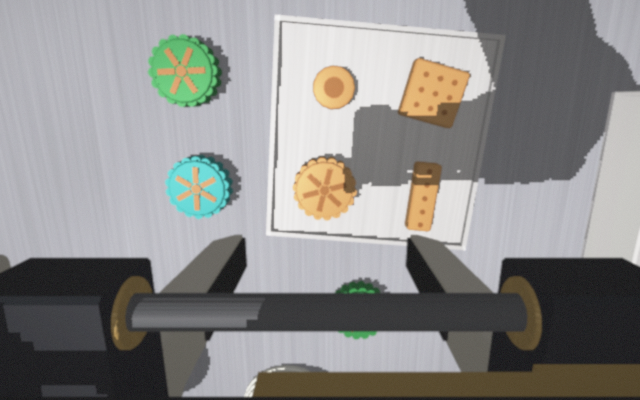

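Run:
```python
from h import *
c=np.load("w1.npy",allow_pickle=True).item()
im=cv2.imread("pics/w1.png")
print(ray("w",324,187.5,.024,c)); 
for u in(294,355):print(ray("w",u,188,.024,c))
for P in[(272,233),(465,247),(280,18),(502,37)]:print(ray("w",*P,.01,c))
```

```text
[ 0.44186205 -0.34134118  0.024     ]
[ 0.41425366 -0.34183409  0.024     ]
[ 0.47038738 -0.34178909  0.024     ]
[ 0.39012322 -0.39068266  0.01      ]
[ 0.58316495 -0.40536949  0.01      ]
[ 0.40423867 -0.19609586  0.01      ]
[ 0.59597046 -0.21098269  0.01      ]
```

Request:
play_rows(
  motion=[-0.0017,-0.0034,0.01,0,0,0,0.02,-0.14,0,0,0.02,-0.14,0,0,0.02,-0.14,0,0,0.02,-0.14,0,0,0.02,-0.14,0,0,0.02,0,0,0,0.02,0,0,0,0.01,0,0,0,0.01,0,0,0,0,0],
  grip=0.07,
)

```text
time_s: 3.02
tool_pos: [0.4416, -0.3414, 0.0082]
tool_rot: [-180.0, -0.0, 130.1]
ft_force: [0.5, -0.5, 0.4]
gripper_width: 0.0699
gripper_force: 0.0
```

Request:
play_rows(
  motion=[0,0,0,0,0,0,0,0,0,0,0,0,0,0,0,0],
  grip=0.05,
  grip_force=15,
)

```text
time_s: 3.52
tool_pos: [0.4419, -0.3419, 0.0092]
tool_rot: [180.0, 0.1, 130.1]
ft_force: [-0.7, 0.3, 6.2]
gripper_width: 0.0577
gripper_force: 15.0
```

Request:
play_rows(
  motion=[0,0,-0.03,0,0,0,-0.05,0.157,0,0,-0.05,0.157,0,0,-0.05,0.157,0,0,-0.05,0.157,0,0,-0.01,0.157,0.039,0.0103,0,0,0.039,0.0103,0,0,0.039,0.0103,0,0,0.039,0.0103,0,0,0.039,0.0103,0,0,0.039,0.0103,0,0,0.039,0.0103,0,0,0.039,0.0103,0,0,0.039,0.0103,0,0,0,0,0,0,0,0,0,0],
)

```text
time_s: 5.65
tool_pos: [0.5632, -0.0005, 0.2484]
tool_rot: [-180.0, 0.0, 85.1]
ft_force: [0.4, -0.8, 0.0]
gripper_width: 0.0578
gripper_force: 15.0
```

Run:
```python
from h import *
o=r.get_obs();c=r.get_calibration("wrist");print(o["time_s"],o["tool_pos"],o["tool_rot"],o["ft_force"],o["gripper_width"])
im=r.capture("wrist");cv2.imwrite("pics/w2.png",im[:,:,::-1])
np.save("w2.npy",c,allow_pickle=True)
```

```text
5.65 [ 5.63238294e-01 -5.07296385e-04  2.48353010e-01] [-1.79953597e+02  3.93035829e-02  8.51213006e+01] [ 0.41026049 -0.75328323  0.02842687] 0.05781894897056851
```

View pics/w2.png

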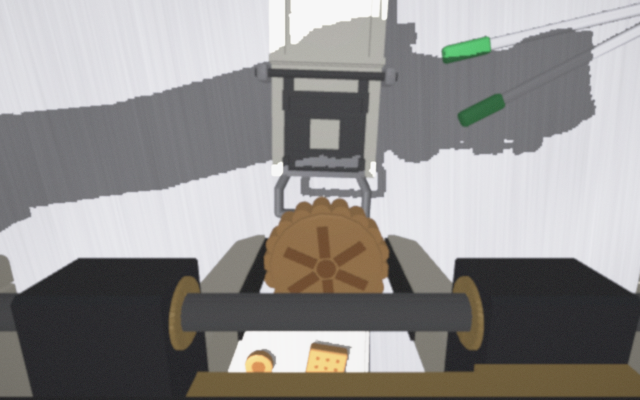

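Run:
```python
from h import *
c=np.load("w2.npy",allow_pickle=True).item()
p=lambda t,u,v,z:print(t,np.round(ray("w",u,v,z,c),4))
p("win",324.5,134.5,.041);
for q in[(310,120),(341,121),(309,148),(339,149)]:p("wc",*q,.041)
p("hinL",263,72,.058);p("hinR",391,76,.058)
p("edgeL top",283,82,.057);p("edgeR",372,85,.057);p("frontL",279,168,.057);p("frontR",372,172,.057)
p("nest edge L",268,60,.057);p("nest edge R",386,66,.057)
im=cv2.imread("pics/w2.png")[:,:,::-1]
cv2.imwrite("pics/w2c.png",cv2.resize(im[40:230,240:410,::-1],None,fx=3,fy=3,interpolation=cv2.INTER_CUBIC))
```

```text
win [0.5635 0.0418 0.041 ]
wc [0.55   0.0576 0.041 ]
wc [0.5815 0.054  0.041 ]
wc [0.5462 0.0294 0.041 ]
wc [0.5773 0.0257 0.041 ]
hinL [0.5108 0.1059 0.058 ]
hinR [0.631  0.0921 0.058 ]
edgeL top [0.5285 0.0954 0.057 ]
edgeR [0.6128 0.0855 0.057 ]
frontL [0.515  0.0136 0.057 ]
frontR [0.6085 0.0016 0.057 ]
nest edge L [0.5167 0.1161 0.057 ]
nest edge R [0.6269 0.1015 0.057 ]
```

View pics/w2c.png

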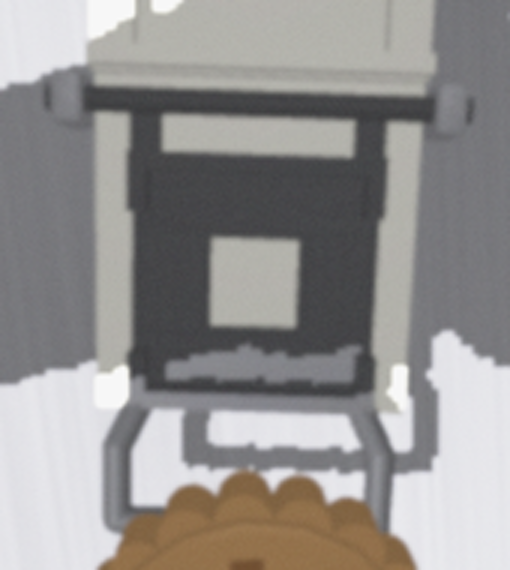

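Request:
play_rows(
  motion=[0.0211,-0.0017,0,0,0.0211,-0.0017,0,0.03,0,0,0.025,0,0,0,0.03,0,0,0,0.03,0,0,0,0.03,0,0,0,0.03,0,0,0,0.02,0,0,0,0.01,0,0,0,0.008,0,0,0,0.008,0,0,0,0.006,0,0,0,0,0,0,0,0,0],
)

```text
time_s: 7.45
tool_pos: [0.5641, 0.0425, 0.0518]
tool_rot: [180.0, -0.0, 83.4]
ft_force: [-0.4, -0.3, -0.8]
gripper_width: 0.0576
gripper_force: 15.0
```

Run:
```python
from h import *
c=r.get_calibration("wrist")
im=r.capture("wrist")
a=cv2.resize(im[120:400,160:500],None,fx=1.2,fy=1.2)
b=cv2.resize(r.capture("scene")[120:240,340:500],None,fx=2.4,fy=2.8)
cv2.imwrite("pics/w3.png",np.hstack([a,b[:336]])[:,:,::-1])
```

```text
(no output)
```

View pics/w3.png

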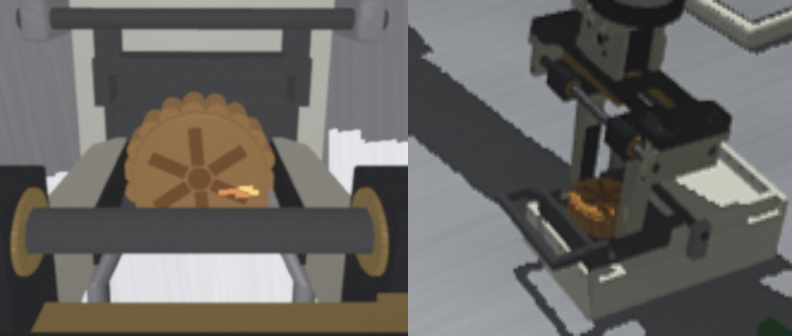

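The biscuit is centred between the pocket walls, flower up, with the fingers in the side gaps. I lower it the last few mm.

Request:
play_rows(
  motion=[0,0,0.003,0,0,0,0.002,0,0,0,0,0],
)

```text
time_s: 7.92
tool_pos: [0.5638, 0.0425, 0.0464]
tool_rot: [-180.0, 0.0, 83.4]
ft_force: [-0.9, -0.4, 0.6]
gripper_width: 0.0576
gripper_force: 15.0
```

Request:
play_rows(
  motion=[0,0,0,0,0,0,0,0,0,0,0,0],
  grip=0.068,
)

```text
time_s: 8.3
tool_pos: [0.564, 0.0425, 0.0467]
tool_rot: [180.0, 0.0, 83.4]
ft_force: [-0.3, -0.2, 0.4]
gripper_width: 0.0681
gripper_force: 0.0
```

Request:
play_rows(
  motion=[0,0,-0.01,0,0,0,-0.02,0,0,0,-0.03,0,0,0,-0.04,0,0,0,-0.04,0,0,0,0,0],
)

```text
time_s: 9.05
tool_pos: [0.5656, 0.0426, 0.1902]
tool_rot: [179.7, -0.1, 83.4]
ft_force: [0.4, -0.8, -0.7]
gripper_width: 0.0679
gripper_force: 0.0
```

Run:
```python
from h import *
o=r.get_obs();c=r.get_calibration("wrist");print(o["time_s"],o["tool_pos"],o["tool_rot"],o["ft_force"],o["qpos"])
im=r.capture("wrist");np.save("w4.npy",c,allow_pickle=True)
cv2.imwrite("pics/w4.png",im[:,:,::-1])
print(proj("w",[.5637,.0419,.061],c))
d=np.array([.115,.993]);b=np.array([.5637,.0419])-.081*d;print("bar",b,proj("w",[*b,.058],c))
```

```text
9.05 [0.56555139 0.04264129 0.19020773] [ 1.79666415e+02 -8.59024924e-02  8.33974365e+01] [ 0.37396833 -0.83842011 -0.74771406] [ -6.84028116  25.47494     -4.48435786 114.31475424   3.02914139
  39.97370873 -19.80359596]
[324.88505101 192.85963296]
bar [ 0.554385 -0.038533] [324.87723535 278.23199546]
```

View pics/w4.png

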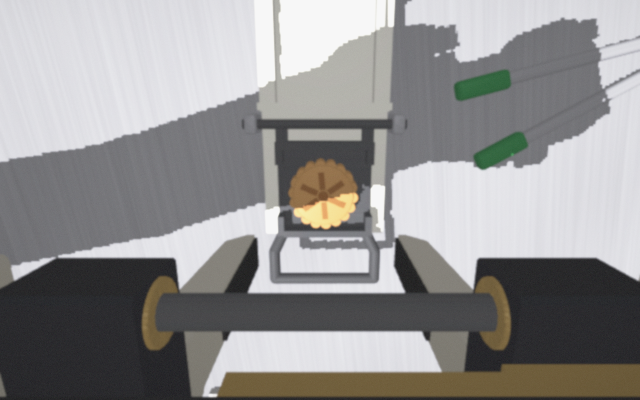

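The biscuit sits centred in the pocket at (323,194), flower up. The bar's middle is at (325,278), which matches the projection. Next I turn the gripper across the bar.

Request:
play_rows(
  motion=[-0.027,0,0,0,-0.027,0,0,0,-0.027,0,0,0,0,0,0,0.157,0,0,0,0.157,0,0,0,0.157,0,0,0,0.157,0,0,0.01,0.157,0,0,0.01,0.157,0,0,0.01,0.157,0,0,0.01,0.157,0,0,0.01,0.157,0,0,0.01,0.157,0,0,0,0,0,0,0,0],
  grip=0.028,
)

```text
time_s: 10.98
tool_pos: [0.5544, -0.0379, 0.1264]
tool_rot: [180.0, 0.0, -6.3]
ft_force: [0.5, 0.5, 0.1]
gripper_width: 0.0284
gripper_force: 0.0
```

Request:
play_rows(
  motion=[0,0.0006,0.02,0.005,0,0,0.02,0,0,0,0.015,0,0,0,0.012,0,0,0,0.01,0,0,0,0.005,0,0,0,0,0],
)

```text
time_s: 11.85
tool_pos: [0.5545, -0.0386, 0.0444]
tool_rot: [180.0, 0.0, -6.8]
ft_force: [0.1, 0.6, -1.0]
gripper_width: 0.0279
gripper_force: 0.0
```

Request:
play_rows(
  motion=[0,0,0,0,0,0,0,0,0,0,0,0],
  grip=0.004,
  grip_force=15,
)

```text
time_s: 12.22
tool_pos: [0.555, -0.0372, 0.045]
tool_rot: [-179.9, -0.0, -6.8]
ft_force: [1.1, 5.3, 0.0]
gripper_width: 0.0093
gripper_force: 15.0
```

Request:
play_rows(
  motion=[0,-0.0004,-0.0108,0,0,-0.0013,-0.0108,0,0,-0.0021,-0.0106,0,0,-0.0029,-0.0104,0,0,-0.0038,-0.0102,0,0,-0.0045,-0.0098,0,0,-0.0053,-0.0095,0,0,-0.006,-0.009,0,0,-0.0067,-0.0085,0,0,-0.0074,-0.008,0],
)

```text
time_s: 13.48
tool_pos: [0.5596, 0.0029, 0.1422]
tool_rot: [-180.0, -0.0, -6.8]
ft_force: [3.5, 4.9, -9.6]
gripper_width: 0.0093
gripper_force: 15.0
```

Request:
play_rows(
  motion=[0,-0.008,-0.0074,0,0,-0.0085,-0.0067,0,0,-0.009,-0.006,0,0,-0.0095,-0.0053,0,0,-0.0098,-0.0045,0,0,-0.0102,-0.0038,0,0,-0.0104,-0.0029,0,0,-0.0106,-0.0021,0,0,-0.0108,-0.0013,0,0,-0.0108,-0.0004,0],
)

```text
time_s: 14.72
tool_pos: [0.5711, 0.0994, 0.1826]
tool_rot: [-180.0, -0.0, -6.8]
ft_force: [0.9, -1.5, 2.1]
gripper_width: 0.0092
gripper_force: 15.0
```

Run:
```python
from h import *
o=r.get_obs();print(o["tool_pos"],o["ft_force"])
a=cv2.resize(r.capture("scene")[60:240,340:560],None,fx=1.8,fy=1.8)
b=cv2.resize(r.capture("side")[60:200,230:400],None,fx=2.3,fy=2.314)
cv2.imwrite("pics/up.png",np.hstack([a,b[:a.shape[0]]])[:,:,::-1])
```

```text
[0.57109209 0.09944196 0.1825964 ] [ 0.94004492 -1.49182387  2.12089049]
```

View pics/up.png

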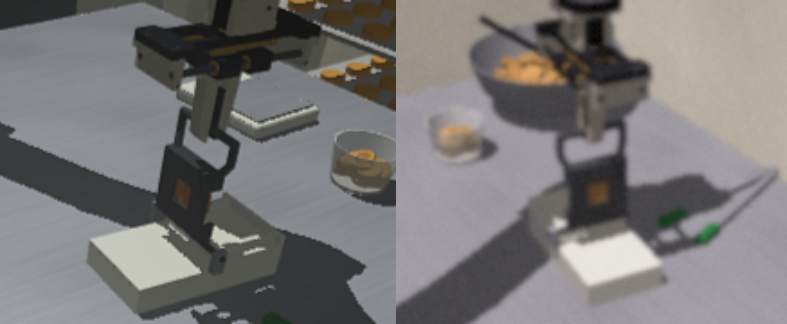

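The plate is upright, with the biscuit showing through the window at (182,190). Now I continue down the other side.

Request:
play_rows(
  motion=[0,-0.0108,0.0004,0,0,-0.0108,0.0013,0,0,-0.0106,0.0021,0,0,-0.0104,0.0029,0,0,-0.0102,0.0038,0,0,-0.0098,0.0045,0,0,-0.0095,0.0053,0,0,-0.009,0.006,0,0,-0.0085,0.0067,0,0,-0.008,0.0074,0],
)

```text
time_s: 16.08
tool_pos: [0.5827, 0.1959, 0.1417]
tool_rot: [180.0, -0.0, -6.8]
ft_force: [1.4, -0.1, 1.1]
gripper_width: 0.0097
gripper_force: 15.0
```

Request:
play_rows(
  motion=[0,-0.0074,0.008,0,0,-0.0067,0.0085,0,0,-0.006,0.009,0,0,-0.0053,0.0095,0,0,-0.0045,0.0098,0,0,-0.0038,0.0102,0,0,-0.0029,0.0104,0,0,-0.0021,0.0106,0,0,0,0,0],
)

```text
time_s: 17.2
tool_pos: [0.5873, 0.2347, 0.0652]
tool_rot: [-180.0, 0.0, -6.8]
ft_force: [1.9, 4.1, 0.4]
gripper_width: 0.0096
gripper_force: 15.0
```

Request:
play_rows(
  motion=[0,-0.0013,0.0108,0,0,-0.0004,0.0103,0,0,0,0,0,0,0,0,0],
)

```text
time_s: 17.7
tool_pos: [0.5876, 0.2368, 0.0446]
tool_rot: [-179.9, -0.0, -6.8]
ft_force: [2.7, 6.4, -1.1]
gripper_width: 0.009
gripper_force: 15.0
```

Request:
play_rows(
  motion=[0,0,0,0,0,0,0,0,0,0,0,0],
  grip=0.022,
)

```text
time_s: 18.08
tool_pos: [0.5872, 0.2348, 0.0449]
tool_rot: [180.0, 0.0, -6.9]
ft_force: [0.5, -0.8, 0.5]
gripper_width: 0.0219
gripper_force: 0.0
```

Request:
play_rows(
  motion=[0,0,-0.005,0,0,0,-0.01,0,0,0,-0.02,0,0,0,-0.04,0,0,0,-0.05,0,0,0,-0.05,0,0,0,0,0,0,0,0,0],
)

```text
time_s: 19.08
tool_pos: [0.5871, 0.2356, 0.2209]
tool_rot: [-180.0, -0.0, -6.8]
ft_force: [-0.1, 0.8, 0.4]
gripper_width: 0.0222
gripper_force: 0.0
```

Run:
```python
from h import *
o=r.get_obs();print(o["time_s"],o["tool_pos"],o["ft_force"])
a=cv2.resize(r.capture("scene")[130:260,380:530],None,fx=2.6,fy=2.6)
b=cv2.resize(r.capture("side")[100:200,260:380],None,fx=3.38,fy=3.38)
cv2.imwrite("pics/end.png",np.hstack([a,b[:a.shape[0]]])[:,:,::-1])
```

```text
19.075 [0.58706242 0.23560062 0.22089001] [-0.08510105  0.79181195  0.44412431]
```

View pics/end.png

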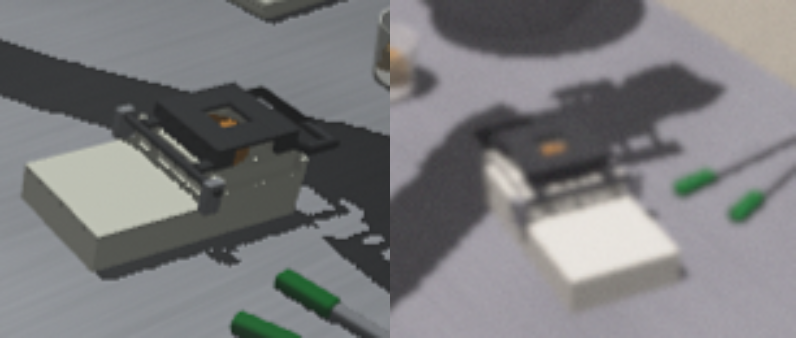

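Run:
```python
from h import *
f=lambda x,y:(380+x/2.6,130+y/2.6)
for p in[(255,90),(335,145)]:print("bar",ray("scene",*f(*p),.060))
d=np.array([.115,.993]);a=np.array([.993,-.115]);H=np.array([.5705,.0987]);B=H+.138*d
print("exp ends",B-.045*a,B+.045*a)
for z in(.058,.07,.08):print(z,[proj("scene",[*(B+s*.045*a),z]) for s in(-1,1)], "obs",f(255,90),f(335,145))
N=H+.057*d;c=r.get_calibration("wrist");im=r.capture("wrist")
for s in(-8,0,8):
  print([tuple(im[int(v),int(u)]) if 0<=u<640 and 0<=v<400 else (round(u),round(v)) for t in(-8,0,8) for u,v in[proj("w",[*(N+s/1e3*d+t/1e3*a),.066],c)]])
```

```text
bar [0.54338984 0.23604515 0.06      ]
bar [0.64080121 0.2271076  0.06      ]
exp ends [0.541685 0.240909] [0.631055 0.230559]
0.058 [array([478.81040284, 164.49661675]), array([506.12555697, 183.95385018])] obs (478.0769230769231, 164.6153846153846) (508.8461538461538, 185.76923076923077)
0.07 [array([479.93573181, 160.11007194]), array([507.52206896, 179.40247579])] obs (478.0769230769231, 164.6153846153846) (508.8461538461538, 185.76923076923077)
0.08 [array([480.88496408, 156.409954  ]), array([508.7010353, 175.5601048])] obs (478.0769230769231, 164.6153846153846) (508.8461538461538, 185.76923076923077)
[(np.uint8(243), np.uint8(217), np.uint8(156)), (np.uint8(242), np.uint8(215), np.uint8(151)), (np.uint8(240), np.uint8(209), np.uint8(144))]
[(np.uint8(241), np.uint8(214), np.uint8(152)), (np.uint8(242), np.uint8(216), np.uint8(153)), (np.uint8(241), np.uint8(214), np.uint8(151))]
[(np.uint8(244), np.uint8(222), np.uint8(161)), (np.uint8(243), np.uint8(218), np.uint8(154)), (np.uint8(241), np.uint8(214), np.uint8(149))]
```

The bar is at its fully-over height (58 mm), and the biscuit's plain, evenly lit back fills the window. I'm handing in.

```bash
python3 -c "
from bench import r
print(r.hand_in())"
```

```text
the job is handed in; nothing more can be done
None
```

I handed the job in at about 19 s: the plate lies fully over the nest and is released, the biscuit's plain back shows through the window, and the arm is clear; no verdict was returned.

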